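# Level the loaded beam of a torque-sensor calibration stand

## Task

The beam of the torque-sensor calibration stand rests on its stop, pulled down by the test weight. Turn the hand lever to bring the beam up until its red pointer stands in the green band of the scale, without letting it swing over onto its other stop and without touching the beam or its weights, and keep the pointer in the green for six seconds. Then let go of the lever and leave the beam floating level there, and leave the other things on the bench alone.

Things in the scene. Friction and masses are not known exactly. Their poses are not given: they have to be found in the camera images.
- stand: Torque-sensor calibration stand, bolted down: dark steel base 240 x 400 x 14 mm. Origin: centre of the base's underside, on the bench. x runs along the horizontal shaft from the hand lever (robot's side) to the beam, y along the level beam to the test weight, z up.
- pivot (a point): Point on the shaft axis 150 mm above the bench, at -112 mm along the stand's x: the centre of the circle on which the middle of the lever grip moves. Axes as the stand's.
- lever (a joint): Hand lever, turning about the shaft in the upright plane on the robot's side: 0 = straight up, positive = over towards the tare weight (stand's -y), which lifts the test weight; range +-1.05, starts at -0.85. A friction brake (0.7 N m) keeps it where it is left. Grip centre relative to pivot, in the stand's axes: y = -130 mm * sin, z = 130 mm * cos of this angle.
- grip (a point): Middle of the lever's black grip, 130 mm from the shaft axis: a freely revolving round handle of diameter 32 mm and length 62 mm, parallel to the shaft, reaching from the lever towards the robot; take it from above with the fingers closing along the stand's y. Position only; it revolves.
- beam (a joint): Twist of the blue torque sensor, a spring that joins the lever's shaft to the beam (rad). Beam angle = lever + beam: 0 = level, positive = test weight up; rubber stops at -0.20 (start) and +0.20, green band -0.08 to +0.08. It lifts the test weight with 0.25 N m/rad (nominal) * (0.65 - twist). Hardly damped: the beam swings with a period of about 3.6 s for 20 s and more.
- pointer_tip (a point): Tip of the beam's red pointer, 135 mm from the shaft axis, upright when the beam is level, in front of the white scale plate on the far side of the stand. Its z axis runs along the pointer, y along the beam. Beam: steel bar 510 x 16 x 10 mm at 78 mm along the stand's x, shaft height 150 mm.
- test_weight: Brass weight, diameter 54 mm, nominally 0.5 kg (true mass varies by a tenth and is not known), fixed on the pan 220 mm from the shaft on the stand's +y side. Origin: centre of its underside, 2 mm below the shaft axis when level. Beam with both weights: moment of inertia about 0.046 kg m2.
- tare_weight: Brass weight, diameter 47 mm, 0.385 kg, fixed on the pan 220 mm from the shaft on the stand's -y side. Weights and beam are slightly top-heavy (about -0.11 N m/rad), so the beam moves about 1.8 times as far as the lever.
- multimeter: Bystander: yellow hand multimeter 150 x 75 x 44 mm lying loose on the bench. Origin: centre of its underside.
- screwdriver: Bystander: screwdriver with orange handle, 190 mm long, lying loose on the bench.
- parts_tray: Bystander: orange divided parts tray 100 x 150 x 35 mm, loose. Origin: centre of its underside.
- circuit_board: Bystander: green circuit board 75 x 100 mm with parts on it, loose. Origin: centre of its underside.

How it is judged:
By the outcome, as a careful person would: the job done as asked, in the order asked, and still so for the second after the job is handed in, with the robot touching nothing.
It also fails if it takes over 43 s, if anything falls off the work surface, if the arm or the gripper's body presses on something with over 40 N, if the wrist force passes 120 N, or if a joint passes its speed limit or range.

## Robot

A 6-joint arm with a two-finger parallel gripper is mounted at the origin on the work surface. World frame = base frame: x ahead of the robot, y to its left, z up, the work surface at z = 0. Lengths are in mm, angles in rad, forces in N, time in s.
With the tool pointing down it reaches from about 275 to 1000 mm from the base axis. Payload 8.4 kg.
Tool frame: the origin (TCP) lies midway between the tips of the shut fingers; the grasp point (between the pads) lies 19 mm behind it; z points along the fingers, y is the line along which they close (so a half turn about z gives the same grasp; the last joint's range is limited). The gripper opens to 85 mm and grips with 20 to 120 N. Pads are 22 mm wide; open, the fingers measure 114 mm over their backs; the gripper's body (76 mm by 85 mm) begins 54 mm behind the grasp point. The pads swing forward as they close: fully open they stand 13 mm farther back than shut.
Start: joints at [1.101, 0.353, 1.633, -0, 1.155, -0.002], TCP at [281.826, 557.855, 231.281] pointing down, gripper open.
Joint ranges: [-2.63, 2.63], [-0.92, 2.1], [0.06, 2.66], [-1.3, 4.44], [0, 2.69], [-3.02, 3.02]. Speed limits (rad/s): [2.22, 2.22, 2.79, 3.14, 3.14, 3.14].

## Interface

Orientations are given as [roll, pitch, yaw] about the fixed x, y, z axes, in that order (R = Rz(yaw) Ry(pitch) Rx(roll)).
In Python, from rig import r, cams gives the robot as it stands. The module is installed in compiled form; this text tells all that it offers.
- The arm moves only by the tool send_rows, never from a script. Its argument "targets" is one flat list of numbers, 7 for each row, row after row: the shift along the tool's x, y, z in m, then the turn, a rotation vector about the tool's x, y, z in rad, then the opening, from -1 (shut) to 1 (fully open). In form: [tx, ty, tz, wx, wy, wz, fingers, tx, ty, tz, wx, wy, wz, fingers, ...]. A call has 1 to 12 rows; each row is the pose to reach, as a shift and turn from the pose commanded when the call began, along the tool's axes at that moment; what a row does not reach only later rows make up. A row lasts 1/12 s, in which the tool goes at most 41.7 mm and 7.16 degrees, less where a joint would pass 70% of its speed; a pose out of reach is approached as far as the arm can. A call with a gripper value outside its range is refused whole. The fingers move at their own pace and stop on an object; "grip_force" is the grip in N (left out, the last holds). Time passes only in rows, so rows that repeat a pose let the fingers close. It gives the time, the measured TCP pose, the force, the opening and the grip force at its end, in the units of the state.
- r.sense(): the state, without advancing time (a new reading comes with each control period).
- cams.grab_frame(name): name is "scene" or "top"; returns a dict with "color" (480x640x3 uint8, blue, green, red), "fx", "fy", "cx", "cy" (pixels), "xyz" and "attitude" of the camera in the world. Camera axes: x right, y down, z forward; pixel columns grow to the right and rows downward; lengths in mm; the calibration is good to about 2 mm. A picture is of the moment at which its call begins. There is no depth.
- r.sign_off(): hands the job in; it is judged then, once.
The state is a dict: "clock": time; "qpos": joint angles; "qvel": joint speeds; "joint_efforts": joint torques, N m; "eef_pos": TCP position; "tcp_rot": TCP orientation; "contact_force": force on the tool from outside, world axes, zero at the start; "wrist_torque": the same for the moment, N m; "opening": opening from 0.0 (shut) to 1.0 (fully open); "grasp_force": force on a finger pad.
Only numpy, scipy, OpenCV 4.12 (cv2) and the standard library are available. Lean on these libraries where they do the work, as an engineer would, in place of code of your own. Each camera call takes 0.05 s, during which the arm holds its last target. There are 200 camera calls.

## Working session

There is one attempt and no reset: what is moved stays moved. The work goes in short steps, Python scripts to look and compute and a tool call to move; the robot and the scene stay as the last step left them, time stands still between calls to the robot, and variables do not carry over. Pictures are saved under pics/ and viewed, at most 10 in all, crops included, and the job is handed in when it is done.

Besides the shell and the picture viewer there is one more tool, called as name(argument=value, ...), one argument or row to a line, values as JSON. send_rows: Moves the arm, as the interface text tells. Its arguments: {"type":"object","properties":{"targets":{"type":"array"},"grip_force":{"type":"number"}},"required":["targets"]}

```bash
mkdir -p pics; python3 - <<'E'
from rig import r,cams
import cv2
for n in("scene","top"):
    f=cams.grab_frame(n);cv2.imwrite(f"pics/{n}0.png",f["color"]);print(n,{k:f[k] for k in f if k!="color"})
print(r.sense())
E
```

```text
scene {'fx': 441.4202074712116, 'fy': 441.4202074712116, 'cx': 321.16933201767023, 'cy': 241.42317863879944, 'xyz': array([1057.43141912, -475.78369027, 1342.18360016]), 'attitude': array([-2.64005983,  0.00857926,  0.78599097])}
top {'fx': 438.19851000497215, 'fy': 438.19851000497215, 'cx': 322.2852814310909, 'cy': 238.24413404332225, 'xyz': array([ 504.36698206,   -1.85165761, 1218.94822696]), 'attitude': array([-3.07829506e+00, -1.33402328e-03, -1.55928152e+00])}
{'clock': 0.1, 'qpos': array([ 1.10059313e+00,  3.53596787e-01,  1.63407980e+00,  2.31067873e-05,
        1.15520048e+00, -2.41573049e-03]), 'qvel': array([-0.00111681, -0.00137129, -0.00224478,  0.00076887,  0.00039062,
       -0.00162596]), 'joint_efforts': array([-1.36854138e-03, -6.06358624e+01, -3.42816174e+01, -1.15743865e-04,
        4.09676475e-03,  8.20274408e-06]), 'eef_pos': array([281.62299735, 557.46106312, 230.61700303]), 'tcp_rot': array([-3.14030830e+00, -2.42305682e-05,  2.67379583e+00]), 'contact_force': array([-0.22749904,  0.04659111, -0.22675874]), 'wrist_torque': array([ 0.0412938 , -0.02760685,  0.01258695]), 'grasp_force': 0.0, 'opening': 0.9994879595546947}
```

View pics/scene0.png

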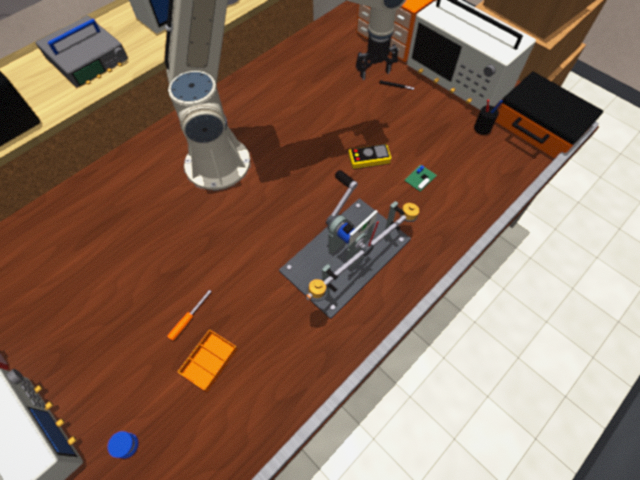

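View pics/top0.png

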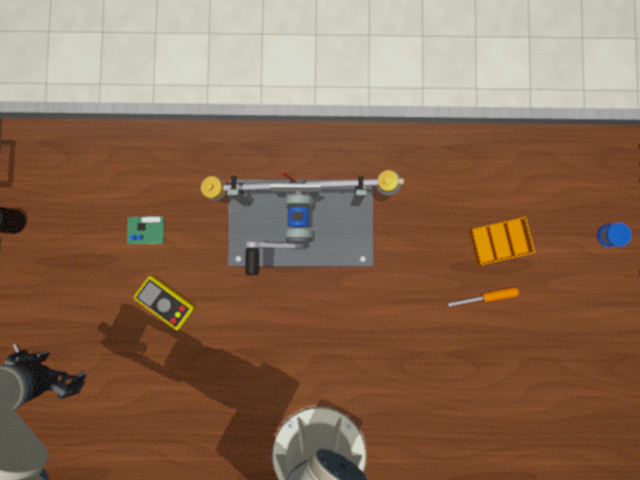

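The scene view shows the stand at about (345,258) with the grip at (345,179). The top view shows the base corners at about (229,266) and (373,266), the grip at (252,261) and the test weight at (212,187). I'll enlarge both.

```bash
python3 - <<'E'
import cv2
a=cv2.imread("pics/top0.png")[165:285,195:405];cv2.imwrite("pics/top0c.png",cv2.resize(a,None,fx=3.8,fy=3.8,interpolation=cv2.INTER_CUBIC))
a=cv2.imread("pics/scene0.png")[165:325,270:430];cv2.imwrite("pics/scene0c.png",cv2.resize(a,None,fx=3.7,fy=3.7,interpolation=cv2.INTER_CUBIC))
E
```

```text
(no output)
```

View pics/top0c.png

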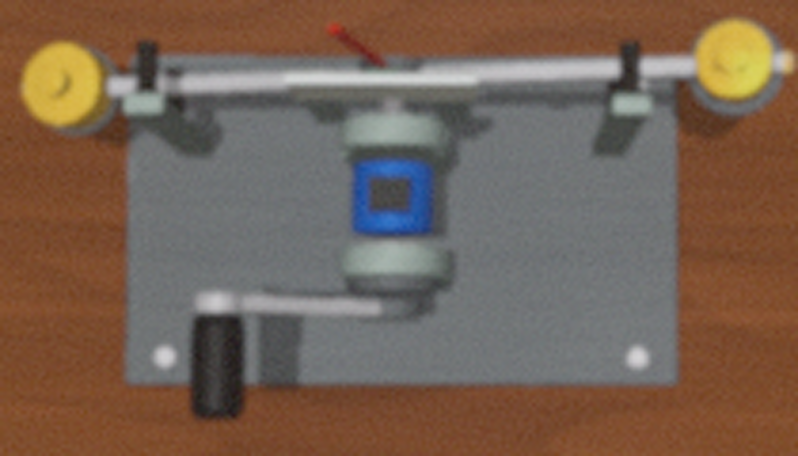

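View pics/scene0c.png

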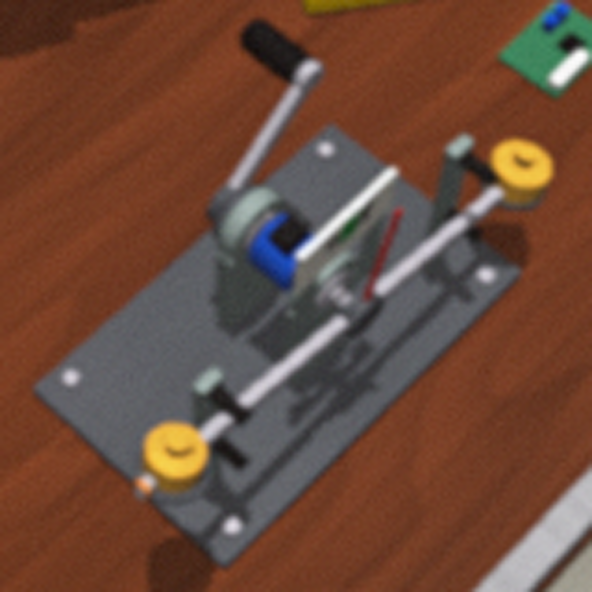

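Crop pixels:
- **Top crop:** base corners (126,384), (678,384) and (133,57). The grip runs from (218,316) to (217,416), and the pointer tip is at (335,29).
- **Scene crop:** base corners (36,388), (332,126), (226,565) and (519,268). The grip centre is at (277,50) and the pointer tip at (399,211).

```bash
cat > h.py <<'E'
import numpy as np
from scipy.spatial.transform import Rotation as R
from scipy.optimize import least_squares
C={"scene":(441.42,321.169,241.423,[1057.431,-475.784,1342.184],[-2.64005983,.00857926,.78599097]),
"top":(438.1985,322.285,238.244,[504.367,-1.852,1218.948],[-3.07829506,-.00133402,-1.55928152])}
def proj(n,P):
    f,cx,cy,t,a=C[n];p=(np.atleast_2d(P)-t)@R.from_euler("xyz",a).as_matrix()
    return p[:,:2]/p[:,2:]*f+[cx,cy]
def tri(pa,pb,a="top",b="scene"):
    s=least_squares(lambda P:np.r_[(proj(a,P)-pa)[0],(proj(b,P)-pb)[0]],[500,0,200.]);return s.x,s.fun
def uncrop(p,k,u0,v0): return (np.array(p,float)+.5)/k-.5+[u0,v0]
E
python3 - <<'E'
from h import *
T=lambda p:uncrop(p,3.8,195,165);S=lambda p:uncrop(p,3.7,270,165)
# stand fit
B=np.array([[-120,200,14],[-120,-200,14],[120,200,14],[120,-200,14.]])
pt=T([[126,384],[678,384],[133,57]]);ps=S([[332,126],[36,388],[519,268],[226,565]])
W=lambda q,P:np.atleast_2d(P)@R.from_euler("z",q[2]).as_matrix().T+[q[0],q[1],0]
s=least_squares(lambda q:np.r_[(proj("top",W(q,B[:3]))-pt).ravel(),(proj("scene",W(q,B))-ps).ravel()],[500,50,0])
print(s.x,s.fun.round(1))
g,e=tri(T([217.5,366]),S([277,50]));print("grip",g,e, "model",W(s.x,[-112,130*np.sin(.85),150+130*np.cos(.85)]))
p,e=tri(T([335,29]),S([399,211]));print("tip",p,e,"model",W(s.x,[78,135*np.sin(.2),150+135*np.cos(.2)]))
E
```

```text
[6.24974140e+02 5.73907685e+01 1.31754578e-02] [ 0.  -0.   0.5 -0.3 -0.8 -0.5 -0.5 -1.3 -1.1 -0.2  0.9  0.4 -0.2  0.3]
grip [514.09066865 154.98553445 235.48912399] [-0.09925103 -0.08419587 -0.17826882  0.02733437] model [[511.69709797 153.57313561 235.79780897]]
tip [706.29658506  85.00739554 280.2478575 ] [-0.09087055 -0.07566674 -0.15095879  0.03054597] model [[702.6140096   85.23645624 282.30898801]]
```

Fit is consistent: grip at about (514,155,235), pivot at about (513,57,150), and heights match the text. Now working out the approach.

```bash
python3 - <<'E'
from rig import r
from h import *
s=r.sense();M=R.from_euler("xyz",s["tcp_rot"]).as_matrix()
for P in ([508,154.5,300],[508,154.5,216]):
    print(M.T@(np.array(P)-s["eef_pos"]))
M2=R.from_euler("xyz",[np.pi,0,np.pi+.013]).as_matrix()
print(R.from_matrix(M.T@M2).as_rotvec())
E
```

```text
[-383.75782951 -257.67929138  -69.06140077]
[-383.75986487 -257.5714055    14.93852992]
[-1.25369357e-03 -3.32519123e-04 -4.80796742e-01]
```

send_rows(
  targets=[-0.384,-0.258,-0.069,-0.001,0,-0.481,1,-0.384,-0.258,-0.069,-0.001,0,-0.481,1,-0.384,-0.258,-0.069,-0.001,0,-0.481,1,-0.384,-0.258,-0.069,-0.001,0,-0.481,1,-0.384,-0.258,-0.069,-0.001,0,-0.481,1,-0.384,-0.258,-0.069,-0.001,0,-0.481,1,-0.384,-0.258,-0.069,-0.001,0,-0.481,1,-0.384,-0.258,-0.069,-0.001,0,-0.481,1,-0.384,-0.258,-0.069,-0.001,0,-0.481,1,-0.384,-0.258,-0.069,-0.001,0,-0.481,1,-0.384,-0.258,-0.069,-0.001,0,-0.481,1,-0.384,-0.258,-0.069,-0.001,0,-0.481,1],
)

```text
clock: 1.1
eef_pos: [510.5, 150.2, 301.1]
tcp_rot: [-3.141, 0.002, -3.131]
contact_force: [1.0, 0.3, 0.1]
opening: 0.998
grasp_force: 0.0
```

send_rows(
  targets=[0,0,0,0,0,0,1,0,0,0.03,0,0,0,1,0,0,0.06,0,0,0,1,0,0,0.084,0,0,0,1,0,0,0.084,0,0,0,1,0,0,0.084,0,0,0,1],
  grip_force=25,
)

```text
clock: 1.6
eef_pos: [506.9, 155.2, 215.4]
tcp_rot: [3.141, -0.003, -3.128]
contact_force: [-0.2, -0.1, 0.6]
opening: 1.0
grasp_force: 0.0
```

```bash
python3 - <<'E'
from rig import r,cams
import cv2,numpy as np
s=r.sense();print(s["clock"],s["eef_pos"],s["contact_force"])
c=[]
for n,(v,u,h) in {"top":(200,195,110),"scene":(110,290,110)}.items():
    f=cams.grab_frame(n)["color"];cv2.imwrite(f"pics/{n}1.png",f);c.append(cv2.resize(f[v:v+h,u:u+110],(390,390),interpolation=cv2.INTER_CUBIC))
cv2.imwrite("pics/low1.png",np.hstack(c))
E
```

```text
1.6 [506.8742786  155.24675321 215.37532378] [-0.19140455 -0.0631486   0.6442757 ]
```

View pics/low1.png

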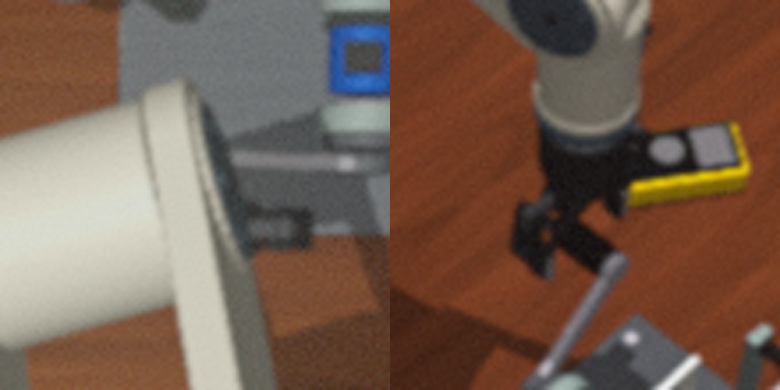

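The right half shows the grip between the open fingers, with the lever end at about (615,262) in front of them. The top half shows the wrist above and clear of the beam. Closing now.

send_rows(
  targets=[0,0,0,0,0,0,-1,0,0,0,0,0,0,-1,0,0,0,0,0,0,-1,0,0,0,0,0,0,-1,0,0,0,0,0,0,-1,0,0,0,0,0,0,-1,0,0,0,0,0,0,-1],
  grip_force=30,
)

```text
clock: 2.28
eef_pos: [508.5, 154.4, 216.8]
tcp_rot: [3.141, 0.001, -3.129]
contact_force: [-1.4, -2.0, 4.7]
opening: 0.365
grasp_force: 29.6
```

```bash
cat > look.py <<'E'
# pointer angle by matched filter along the projected pointer; lever angle from the TCP
from h import *
from rig import r,cams
import cv2,json,os
q=(625.6,57.9,.0132)
def line(b,off=(0,0)):
    rad=np.linspace(60,133,40);P=np.c_[np.full(40,80.),-rad*np.sin(b),150+rad*np.cos(b)]
    return P@R.from_euler("z",q[2]).as_matrix().T+[q[0],q[1],0]
GR=np.arange(-.3,.301,.005)
def beam(img,n):
    i=img.astype(np.float32);red=cv2.GaussianBlur(np.clip(i[:,:,2]-np.maximum(i[:,:,1],i[:,:,0])*1.6,0,None),(0,0),.8)
    sc=[]
    for b in GR:
        p=proj(n,line(b)).astype(np.float32);sc.append(cv2.remap(red,p[None,:,0],p[None,:,1],cv2.INTER_LINEAR).mean())
    sc=np.array(sc);w=np.clip(sc-.6*sc.max(),0,None);return (w*GR).sum()/w.sum(),sc.max()
def series(k,dt_skip=0):
    out=[]
    for _ in range(k):
        t=r.sense()["clock"];o=[]
        f=cams.grab_frame("top");a=beam(f["color"],"top");out.append((t,a[0],a[1]))
    return np.array(out),f
E
python3 - <<'E'
from look import *
for n in("top","scene"):
  for k in(0,1): print(n,beam(cv2.imread(f"pics/{n}{k}.png"),n))
s=r.sense();print(s["clock"],s["eef_pos"],s["contact_force"],s["opening"],s["grasp_force"])
E
```

```text
top (np.float64(-0.19258510457767228), np.float32(35.849968))
top (np.float64(-0.1902464097647418), np.float32(36.18988))
scene (np.float64(-0.20795266649387967), np.float32(16.10989))
scene (np.float64(-0.20669236519472153), np.float32(16.563007))
2.2833 [508.48000312 154.42562061 216.76121123] [-1.41180359 -1.98773588  4.70736353] 0.36456735326760487 29.596965461969376
```

```bash
cat > rows.py <<'E'
import sys,numpy as np
a,b,n=map(float,sys.argv[1:4]);u=np.arange(1,n+1)/n
th=a+(b-a)*u
print([(round(y,4),round(z,4)) for y,z in zip(-.13*(np.sin(th)-np.sin(a)),-.13*(np.cos(th)-np.cos(a)))])
E
python3 rows.py -.85 -.35 10;python3 rows.py -.35 -.2 12;python3 rows.py -.2 -.1 10; python3 rows.py -.1 0 10;python3 rows.py 0 .1 10;python3 rows.py .1 .2 10;python3 rows.py .2 .3 10;python3 rows.py .3 .4 10
```

```text
[(np.float64(-0.0044), np.float64(-0.0048)), (np.float64(-0.0091), np.float64(-0.0093)), (np.float64(-0.0139), np.float64(-0.0136)), (np.float64(-0.019), np.float64(-0.0177)), (np.float64(-0.0243), np.float64(-0.0215)), (np.float64(-0.0297), np.float64(-0.025)), (np.float64(-0.0353), np.float64(-0.0283)), (np.float64(-0.0411), np.float64(-0.0313)), (np.float64(-0.047), np.float64(-0.0339)), (np.float64(-0.0531), np.float64(-0.0363))]
[(np.float64(-0.0015), np.float64(-0.0005)), (np.float64(-0.0031), np.float64(-0.0011)), (np.float64(-0.0046), np.float64(-0.0016)), (np.float64(-0.0062), np.float64(-0.0021)), (np.float64(-0.0077), np.float64(-0.0025)), (np.float64(-0.0093), np.float64(-0.003)), (np.float64(-0.0108), np.float64(-0.0034)), (np.float64(-0.0124), np.float64(-0.0038)), (np.float64(-0.014), np.float64(-0.0042)), (np.float64(-0.0156), np.float64(-0.0046)), (np.float64(-0.0172), np.float64(-0.005)), (np.float64(-0.0187), np.float64(-0.0053))]
[(np.float64(-0.0013), np.float64(-0.0003)), (np.float64(-0.0026), np.float64(-0.0005)), (np.float64(-0.0038), np.float64(-0.0007)), (np
[... 1755 characters left out ...]
at64(0.0011)), (np.float64(-0.0063), np.float64(0.0015)), (np.float64(-0.0076), np.float64(0.0018)), (np.float64(-0.0088), np.float64(0.0021)), (np.float64(-0.0101), np.float64(0.0025)), (np.float64(-0.0113), np.float64(0.0028)), (np.float64(-0.0126), np.float64(0.0032))]
[(np.float64(-0.0012), np.float64(0.0004)), (np.float64(-0.0025), np.float64(0.0008)), (np.float64(-0.0037), np.float64(0.0012)), (np.float64(-0.0049), np.float64(0.0016)), (np.float64(-0.0062), np.float64(0.0021)), (np.float64(-0.0074), np.float64(0.0025)), (np.float64(-0.0086), np.float64(0.003)), (np.float64(-0.0098), np.float64(0.0035)), (np.float64(-0.011), np.float64(0.004)), (np.float64(-0.0122), np.float64(0.0045))]
```

send_rows(
  targets=[0,-0.0044,-0.0048,0,0,0,-1,0,-0.0091,-0.0093,0,0,0,-1,0,-0.0139,-0.0136,0,0,0,-1,0,-0.019,-0.0177,0,0,0,-1,0,-0.0243,-0.0215,0,0,0,-1,0,-0.0297,-0.025,0,0,0,-1,0,-0.0353,-0.0283,0,0,0,-1,0,-0.0411,-0.0313,0,0,0,-1,0,-0.047,-0.0339,0,0,0,-1,0,-0.0531,-0.0363,0,0,0,-1,0,-0.0531,-0.0363,0,0,0,-1],
)

```text
clock: 3.2
eef_pos: [509.0, 101.6, 253.0]
tcp_rot: [3.139, 0.001, -3.129]
contact_force: [-1.1, 3.5, 4.1]
opening: 0.362
grasp_force: 30.8
```

```bash
cat > st.py <<'E'
from look import *
import sys
k=int(sys.argv[1]);o,f=series(k);s=r.sense()
for t,b,m in o: print("%.2f beam %.3f (%.0f)"%(t,b-.009,m))
p=s["eef_pos"]-np.array([0,57.3-1.0,150-18.4])
print("clock %.2f lever %.3f rad %.1f"%(s["clock"],np.arctan2(-p[1],p[2]),np.hypot(p[1],p[2])),s["eef_pos"].round(1),s["contact_force"].round(1),s["grasp_force"])
E
python3 st.py 2
```

```text
3.20 beam -0.201 (35)
3.25 beam -0.200 (35)
clock 3.30 lever -0.357 rad 129.6 [509.  101.6 253. ] [-1.8  2.7  6.1] 30.908585339784622
```

Good tracking. Sweeping on slowly to -0.2, then in 0.1 steps.

send_rows(
  targets=[0,-0.0031,-0.0011,0,0,0,-1,0,-0.0062,-0.0021,0,0,0,-1,0,-0.0093,-0.003,0,0,0,-1,0,-0.0124,-0.0038,0,0,0,-1,0,-0.0156,-0.0046,0,0,0,-1,0,-0.0187,-0.0053,0,0,0,-1],
)

```text
clock: 3.8
eef_pos: [509.2, 83.9, 258.1]
tcp_rot: [3.138, 0.0, -3.128]
contact_force: [-1.3, 8.0, 4.3]
opening: 0.366
grasp_force: 30.8
```

```bash
python3 st.py 4
```

```text
3.80 beam -0.197 (35)
3.85 beam -0.200 (36)
3.90 beam -0.200 (35)
3.95 beam -0.199 (35)
clock 4.00 lever -0.211 rad 129.5 [509.2  83.5 258.2] [-1.8  6.1  5.8] 30.88664799928665
```

send_rows(
  targets=[0,-0.0013,-0.0003,0,0,0,-1,0,-0.0026,-0.0005,0,0,0,-1,0,-0.0038,-0.0007,0,0,0,-1,0,-0.0051,-0.0009,0,0,0,-1,0,-0.0064,-0.0011,0,0,0,-1,0,-0.0077,-0.0013,0,0,0,-1,0,-0.009,-0.0015,0,0,0,-1,0,-0.0103,-0.0017,0,0,0,-1,0,-0.0116,-0.0018,0,0,0,-1,0,-0.0128,-0.0019,0,0,0,-1],
)

```text
clock: 4.83
eef_pos: [509.4, 71.1, 260.2]
tcp_rot: [3.138, 0.0, -3.128]
contact_force: [-3.1, 7.7, 5.9]
opening: 0.362
grasp_force: 31.0
```

```bash
python3 st.py 5
```

```text
4.83 beam -0.201 (36)
4.88 beam -0.197 (34)
4.93 beam -0.199 (34)
4.98 beam -0.199 (35)
5.03 beam -0.200 (35)
clock 5.08 lever -0.114 rad 129.4 [509.4  71.  260.2] [-1.6  7.1  7.3] 30.976800620555878
```

send_rows(
  targets=[0,-0.0013,-0.0001,0,0,0,-1,0,-0.0026,-0.0002,0,0,0,-1,0,-0.0039,-0.0003,0,0,0,-1,0,-0.0052,-0.0004,0,0,0,-1,0,-0.0065,-0.0005,0,0,0,-1,0,-0.0078,-0.0005,0,0,0,-1,0,-0.0091,-0.0006,0,0,0,-1,0,-0.0104,-0.0006,0,0,0,-1,0,-0.0117,-0.0006,0,0,0,-1,0,-0.013,-0.0006,0,0,0,-1],
)

```text
clock: 5.92
eef_pos: [509.5, 58.0, 261.0]
tcp_rot: [3.139, 0.0, -3.128]
contact_force: [-3.5, 7.1, 8.5]
opening: 0.364
grasp_force: 31.1
```

```bash
python3 st.py 6
```

```text
5.92 beam -0.199 (34)
5.97 beam -0.199 (34)
6.02 beam -0.197 (35)
6.07 beam -0.199 (34)
6.12 beam -0.199 (34)
6.17 beam -0.200 (35)
clock 6.22 lever -0.012 rad 129.4 [509.5  57.8 261. ] [-3.1  5.3  8.2] 31.116961240768433
```

send_rows(
  targets=[0,-0.0013,0,0,0,0,-1,0,-0.0026,0,0,0,0,-1,0,-0.0039,0.0001,0,0,0,-1,0,-0.0052,0.0001,0,0,0,-1,0,-0.0065,0.0002,0,0,0,-1,0,-0.0078,0.0002,0,0,0,-1,0,-0.0091,0.0003,0,0,0,-1,0,-0.0104,0.0004,0,0,0,-1,0,-0.0117,0.0005,0,0,0,-1,0,-0.013,0.0006,0,0,0,-1],
)

```text
clock: 7.05
eef_pos: [509.7, 44.9, 260.4]
tcp_rot: [3.139, 0.001, -3.128]
contact_force: [-3.8, 6.5, 8.6]
opening: 0.361
grasp_force: 31.2
```

```bash
python3 st.py 6
```

```text
7.05 beam -0.199 (34)
7.10 beam -0.198 (35)
7.15 beam -0.197 (34)
7.20 beam -0.196 (34)
7.25 beam -0.197 (35)
7.30 beam -0.196 (33)
clock 7.35 lever 0.090 rad 129.4 [509.7  44.7 260.4] [-3.4  5.4  9.2] 31.17886260151863
```

```bash
python3 st.py 8
```

```text
7.35 beam -0.199 (34)
7.40 beam -0.198 (36)
7.45 beam -0.198 (34)
7.50 beam -0.198 (35)
7.55 beam -0.200 (36)
7.60 beam -0.199 (34)
7.65 beam -0.197 (34)
7.70 beam -0.200 (35)
clock 7.75 lever 0.090 rad 129.4 [509.7  44.7 260.4] [-3.5  5.2  8.8] 31.180886328220367
```

Not lifted yet; going on.

send_rows(
  targets=[0,-0.0013,0.0001,0,0,0,-1,0,-0.0026,0.0003,0,0,0,-1,0,-0.0039,0.0004,0,0,0,-1,0,-0.0052,0.0006,0,0,0,-1,0,-0.0064,0.0008,0,0,0,-1,0,-0.0077,0.001,0,0,0,-1,0,-0.009,0.0012,0,0,0,-1,0,-0.0103,0.0015,0,0,0,-1,0,-0.0116,0.0017,0,0,0,-1,0,-0.0128,0.0019,0,0,0,-1],
)

```text
clock: 8.58
eef_pos: [509.8, 31.9, 258.6]
tcp_rot: [3.139, 0.0, -3.128]
contact_force: [-4.1, 4.8, 9.1]
opening: 0.367
grasp_force: 31.3
```

```bash
python3 st.py 6
```

```text
8.58 beam -0.197 (35)
8.63 beam -0.199 (35)
8.68 beam -0.200 (35)
8.73 beam -0.199 (35)
8.78 beam -0.196 (33)
8.83 beam -0.197 (36)
clock 8.88 lever 0.191 rad 129.3 [509.8  31.7 258.5] [-4.6  4.6 10. ] 31.232364177703857
```

send_rows(
  targets=[0,-0.0013,0.0003,0,0,0,-1,0,-0.0025,0.0005,0,0,0,-1,0,-0.0038,0.0008,0,0,0,-1,0,-0.0051,0.0011,0,0,0,-1,0,-0.0063,0.0015,0,0,0,-1,0,-0.0076,0.0018,0,0,0,-1,0,-0.0088,0.0021,0,0,0,-1,0,-0.0101,0.0025,0,0,0,-1,0,-0.0113,0.0028,0,0,0,-1,0,-0.0126,0.0032,0,0,0,-1],
)

```text
clock: 9.72
eef_pos: [509.9, 19.1, 255.4]
tcp_rot: [3.14, 0.0, -3.128]
contact_force: [-4.2, 3.8, 11.6]
opening: 0.365
grasp_force: 31.3
```

```bash
python3 st.py 7
```

```text
9.72 beam -0.197 (35)
9.77 beam -0.198 (35)
9.82 beam -0.198 (35)
9.87 beam -0.198 (35)
9.92 beam -0.199 (35)
9.97 beam -0.200 (35)
10.02 beam -0.198 (36)
clock 10.07 lever 0.293 rad 129.3 [509.9  18.9 255.3] [-3.8  2.5  9.5] 31.272352784872055
```

send_rows(
  targets=[0,-0.0012,0.0004,0,0,0,-1,0,-0.0025,0.0008,0,0,0,-1,0,-0.0037,0.0012,0,0,0,-1,0,-0.0049,0.0016,0,0,0,-1,0,-0.0062,0.0021,0,0,0,-1,0,-0.0074,0.0025,0,0,0,-1,0,-0.0086,0.003,0,0,0,-1,0,-0.0098,0.0035,0,0,0,-1,0,-0.011,0.004,0,0,0,-1,0,-0.0122,0.0045,0,0,0,-1],
)

```text
clock: 10.9
eef_pos: [510.1, 6.6, 250.9]
tcp_rot: [3.14, 0.0, -3.128]
contact_force: [-4.1, 4.2, 11.5]
opening: 0.366
grasp_force: 31.4
```

```bash
python3 st.py 7; python3 rows.py .4 .5 10|sed 's/np.float64//g'; python3 rows.py .5 .6 10|sed 's/np.float64//g'
```

```text
10.90 beam -0.161 (34)
10.95 beam -0.151 (36)
11.00 beam -0.145 (34)
11.05 beam -0.138 (33)
11.10 beam -0.125 (32)
11.15 beam -0.116 (35)
11.20 beam -0.107 (33)
clock 11.25 lever 0.396 rad 129.2 [510.    6.5 250.9] [-3.3  2.7 10.3] 31.31649747490883
[((-0.0012), (0.0005)), ((-0.0024), (0.001)), ((-0.0036), (0.0016)), ((-0.0047), (0.0021)), ((-0.0059), (0.0027)), ((-0.0071), (0.0033)), ((-0.0083), (0.0038)), ((-0.0094), (0.0044)), ((-0.0106), (0.005)), ((-0.0117), (0.0057))]
[((-0.0011), (0.0006)), ((-0.0023), (0.0013)), ((-0.0034), (0.0019)), ((-0.0045), (0.0026)), ((-0.0056), (0.0033)), ((-0.0067), (0.0039)), ((-0.0078), (0.0046)), ((-0.0089), (0.0053)), ((-0.01), (0.0061)), ((-0.0111), (0.0068))]
```

```bash
python3 - <<'E'
from h import *
d=np.array([[10.9,-.161],[10.95,-.151],[11,-.145],[11.05,-.138],[11.1,-.125],[11.15,-.116],[11.2,-.107]])
def sim(ll,w,G,T=11.25):
    t=10.07;b=-.2;v=0;h=.005;o=[]
    while t<T+1e-9:
        l=.293+.103*np.clip((t-10.1)/.84,0,1);a=w*w*(-.2+G*(l-ll)-b)
        v+=a*h;b+=v*h
        if b<-.2:b,v=-.2,0
        t+=h;o.append((t,b,v))
    return np.array(o)
for G,w in((1.79,1.745),(1.6,1.9),(2.0,1.65)):
    f=lambda x:(lambda o:np.interp(d[:,0],o[:,0],o[:,1])-d[:,1])(sim(x[0],w,G))
    s=least_squares(f,[.29],diff_step=1e-2);o=sim(s.x[0],w,G);print(G,w,s.x,s.fun.round(3),o[-1],"eq",-.2+G*(.396-s.x[0]))
E
```

```text
1.79 1.745 [0.30388351] [-0.002 -0.004 -0.001  0.001 -0.001  0.001  0.004] [11.255      -0.0899378   0.24945941] eq -0.03511148288951074
1.6 1.9 [0.30524344] [-0.002 -0.004 -0.001  0.001 -0.001  0.001  0.003] [11.255      -0.09029886  0.24426641] eq -0.05478950666037036
2.0 1.65 [0.30438716] [-0.002 -0.004 -0.001  0.001 -0.001  0.001  0.004] [11.255      -0.08913651  0.25668181] eq -0.016774314198030493
```

```bash
python3 st.py 14
```

```text
11.25 beam -0.097 (33)
11.30 beam -0.085 (36)
11.35 beam -0.075 (32)
11.40 beam -0.064 (34)
11.45 beam -0.056 (32)
11.50 beam -0.045 (33)
11.55 beam -0.034 (34)
11.60 beam -0.022 (35)
11.65 beam -0.014 (33)
11.70 beam -0.005 (34)
11.75 beam 0.003 (32)
11.80 beam 0.011 (33)
11.85 beam 0.018 (33)
11.90 beam 0.024 (33)
clock 11.95 lever 0.396 rad 129.2 [510.    6.5 250.8] [-4.  2. 10.] 31.317639648914337
```

```bash
python3 - <<'E'
from h import *
b=np.array([-.161,-.151,-.145,-.138,-.125,-.116,-.107,-.097,-.085,-.075,-.064,-.056,-.045,-.034,-.022,-.014,-.005,.003,.011,.018,.024]);t=10.9+.05*np.arange(21)
T=11.95
for w in (1.6,1.745,1.9,None):
    i=slice(1,None)
    if w: f=lambda x:x[0]+x[1]*np.cos(w*(t[i]-T))+x[2]*np.sin(w*(t[i]-T))-b[i];x0=[0,0,.1]
    else: f=lambda x:x[0]+x[1]*np.cos(x[3]*(t[i]-T))+x[2]*np.sin(x[3]*(t[i]-T))-b[i];x0=[0,0,.1,1.745]
    s=least_squares(f,x0);x=s.x;W=w or x[3];A=np.hypot(x[1],x[2]);print(W,"eq",x[0],"peak",x[0]+A,"at",T+np.arctan2(x[2],x[1])/W,"rms",s.fun.std())
E
```

```text
1.6 eq -0.07590086075850316 peak 0.05476933654245325 at 12.32787740620483 rms 0.001173629176515508
1.745 eq -0.0733962149688258 peak 0.04772468364343728 at 12.259041825559423 rms 0.0010547832151230438
1.9 eq -0.07132693050373518 peak 0.04137673678403378 at 12.196146951124014 rms 0.001024597991468496
1.8600017747102169 eq -0.07181179382297885 peak 0.04291193887413704 at 12.211454807106103 rms 0.0010198764009998907
```

send_rows(
  targets=[0,0,0,0,0,0,-1,0,-0.0016,0.0006,0,0,0,-1,0,-0.0031,0.0013,0,0,0,-1,0,-0.0047,0.0021,0,0,0,-1,0,-0.0062,0.0028,0,0,0,-1,0,-0.0062,0.0028,0,0,0,-1],
)

```text
clock: 12.45
eef_pos: [510.1, 0.0, 248.0]
tcp_rot: [3.141, 0.0, -3.128]
contact_force: [-4.3, 1.5, 10.2]
opening: 0.364
grasp_force: 31.3
```

```bash
python3 st.py 22
```

```text
12.45 beam 0.049 (33)
12.50 beam 0.048 (34)
12.55 beam 0.048 (34)
12.60 beam 0.048 (32)
12.65 beam 0.047 (33)
12.70 beam 0.046 (33)
12.75 beam 0.042 (34)
12.80 beam 0.044 (35)
12.85 beam 0.043 (34)
12.90 beam 0.042 (33)
12.95 beam 0.041 (33)
13.00 beam 0.040 (33)
13.05 beam 0.038 (34)
13.10 beam 0.036 (31)
13.15 beam 0.033 (33)
13.20 beam 0.030 (33)
13.25 beam 0.028 (34)
13.30 beam 0.027 (34)
13.35 beam 0.024 (33)
13.40 beam 0.021 (33)
13.45 beam 0.021 (33)
13.50 beam 0.018 (33)
clock 13.55 lever 0.450 rad 129.2 [5.101e+02 1.000e-01 2.480e+02] [-4.1  0.7 10.3] 31.280932277441025
```

send_rows(
  targets=[0,0,0,0,0,0,-1,0,0,0,0,0,0,-1,0,0,0,0,0,0,-1,0,0,0,0,0,0,-1,0,0,0,0,0,0,-1,0,0,0,0,0,0,-1,0,0,0,0,0,0,-1,0,0.0008,-0.0004,0,0,0,-1,0,0.0015,-0.0007,0,0,0,-1,0,0.0015,-0.0007,0,0,0,-1],
)

```text
clock: 14.38
eef_pos: [510.1, 0.4, 248.2]
tcp_rot: [-3.14, -0.0, -3.128]
contact_force: [-3.1, -5.5, 5.3]
opening: 0.362
grasp_force: 31.1
```

```bash
python3 st.py 16
```

```text
14.38 beam -0.004 (35)
14.43 beam -0.005 (35)
14.48 beam -0.004 (33)
14.53 beam -0.003 (34)
14.58 beam -0.003 (34)
14.63 beam -0.001 (33)
14.68 beam -0.001 (35)
14.73 beam -0.002 (34)
14.78 beam 0.000 (34)
14.83 beam 0.002 (32)
14.88 beam 0.002 (33)
14.93 beam 0.003 (34)
14.98 beam 0.006 (31)
15.03 beam 0.008 (33)
15.08 beam 0.010 (33)
15.13 beam 0.011 (34)
clock 15.18 lever 0.446 rad 129.3 [5.101e+02 5.000e-01 2.482e+02] [-2.1 -4.9  6.6] 31.049129962921143
```

send_rows(
  targets=[0,0,0,0,0,0,-1,0,0,0,0,0,0,-1,0,0,0,0,0,0,-1,0,0,0,0,0,0,-1,0,0,0,0,0,0,-1,0,0,0,0,0,0,-1,0,0,0,0,0,0,-1,0,0,0,0,0,0,-1,0,0,0,0,0,0,-1,0,0,0,0,0,0,-1,0,0,0,0,0,0,-1,0,0,0,0,0,0,-1],
)

```text
clock: 16.18
eef_pos: [510.1, 0.5, 248.2]
tcp_rot: [-3.14, -0.0, -3.128]
contact_force: [-2.6, -4.3, 5.1]
opening: 0.362
grasp_force: 31.0
```

```bash
python3 st.py 26
```

```text
16.18 beam 0.038 (32)
16.23 beam 0.038 (33)
16.28 beam 0.038 (31)
16.33 beam 0.038 (32)
16.38 beam 0.037 (32)
16.43 beam 0.039 (31)
16.48 beam 0.037 (31)
16.53 beam 0.037 (33)
16.58 beam 0.034 (32)
16.63 beam 0.033 (32)
16.68 beam 0.031 (33)
16.73 beam 0.030 (33)
16.78 beam 0.030 (33)
16.83 beam 0.029 (34)
16.88 beam 0.026 (32)
16.93 beam 0.025 (33)
16.98 beam 0.024 (33)
17.03 beam 0.022 (32)
17.08 beam 0.021 (32)
17.13 beam 0.019 (32)
17.18 beam 0.017 (34)
17.23 beam 0.016 (32)
17.28 beam 0.014 (34)
17.33 beam 0.013 (34)
17.38 beam 0.012 (35)
17.43 beam 0.009 (35)
clock 17.48 lever 0.446 rad 129.3 [5.101e+02 5.000e-01 2.482e+02] [-2.7 -4.1  6. ] 31.04864850640297
```

send_rows(
  targets=[0,0,0,0,0,0,-1,0,0,0,0,0,0,-1,0,0,0,0,0,0,-1,0,0,0,0,0,0,-1,0,0,0,0,0,0,-1,0,0,0,0,0,0,-1,0,0,0,0,0,0,-1,0,0.0006,-0.0003,0,0,0,-1,0,0.0012,-0.0006,0,0,0,-1,0,0.0012,-0.0006,0,0,0,-1,0,0.0012,-0.0006,0,0,0,-1,0,0.0012,-0.0006,0,0,0,-1],
)

```text
clock: 18.48
eef_pos: [510.0, 1.5, 248.7]
tcp_rot: [-3.14, -0.0, -3.128]
contact_force: [-3.2, -6.4, 4.0]
opening: 0.366
grasp_force: 31.0
```

```bash
python3 st.py 26
```

```text
18.48 beam -0.002 (33)
18.53 beam -0.002 (34)
18.58 beam -0.000 (35)
18.63 beam 0.000 (34)
18.68 beam -0.001 (33)
18.73 beam 0.000 (33)
18.78 beam -0.000 (32)
18.83 beam 0.001 (32)
18.88 beam 0.001 (33)
18.93 beam 0.001 (33)
18.98 beam 0.001 (33)
19.03 beam 0.000 (33)
19.08 beam 0.000 (31)
19.13 beam 0.000 (32)
19.18 beam 0.001 (32)
19.23 beam 0.000 (33)
19.28 beam 0.002 (32)
19.33 beam 0.004 (33)
19.38 beam 0.003 (33)
19.43 beam 0.003 (33)
19.48 beam 0.003 (33)
19.53 beam 0.002 (34)
19.58 beam 0.003 (33)
19.63 beam 0.002 (34)
19.68 beam 0.003 (34)
19.73 beam 0.002 (33)
clock 19.78 lever 0.437 rad 129.3 [510.    1.5 248.7] [-1.7 -6.1  5.1] 30.99958375096321
```

Beam is steady at 0.00 and has been in the green for over 8 s. I'll ease the side load on the lever, then open gently.

send_rows(
  targets=[0,-0.0004,0.0002,0,0,0,-1,0,-0.0008,0.0004,0,0,0,-1,0,-0.0008,0.0004,0,0,0,-1],
  grip_force=20,
)

```text
clock: 20.03
eef_pos: [510.1, 1.4, 248.6]
tcp_rot: [-3.141, -0.0, -3.128]
contact_force: [-2.8, -2.1, 8.2]
opening: 0.361
grasp_force: 31.2
```

```bash
python3 st.py 10
```

```text
20.03 beam 0.003 (33)
20.08 beam 0.002 (33)
20.13 beam 0.003 (34)
20.18 beam 0.002 (33)
20.23 beam 0.001 (34)
20.28 beam 0.002 (33)
20.33 beam 0.002 (34)
20.38 beam 0.002 (32)
20.43 beam 0.001 (33)
20.48 beam 0.002 (32)
clock 20.53 lever 0.439 rad 129.2 [510.    1.4 248.6] [-3.  -2.1  9. ] 31.15907594561577
```

send_rows(
  targets=[0,0,0,0,0,0,-0.2,0,0,0,0,0,0,-0.1,0,0,0,0,0,0,0.1,0,0,0,0,0,0,0.3,0,0,0,0,0,0,0.6,0,0,0,0,0,0,0.8,0,0,0,0,0,0,1,0,0,0,0,0,0,1,0,0,0,0,0,0,1],
)

```text
clock: 21.28
eef_pos: [510.3, 2.0, 248.1]
tcp_rot: [3.141, 0.0, -3.128]
contact_force: [-0.0, -0.9, 0.6]
opening: 0.997
grasp_force: 0.0
```

```bash
python3 - <<'E'
from look import *
o,_=series(8);print(o[:,1].round(3)-.009);s=r.sense();print(s["clock"],s["eef_pos"].round(1),s["contact_force"].round(1),s["opening"])
c=[]
for n,(v,u,h) in {"top":(160,195,200),"scene":(110,270,200)}.items():
    f=cams.grab_frame(n)["color"];c.append(cv2.resize(f[v:v+h,u:u+200],(400,400),interpolation=cv2.INTER_CUBIC))
cv2.imwrite("pics/open1.png",np.hstack(c))
E
```

```text
[-0.001 -0.001  0.    -0.001 -0.002 -0.003  0.001 -0.002]
21.6833 [510.3   2.  248.1] [-0.6 -0.  -0.4] 1.0035769967984678
```

View pics/open1.png

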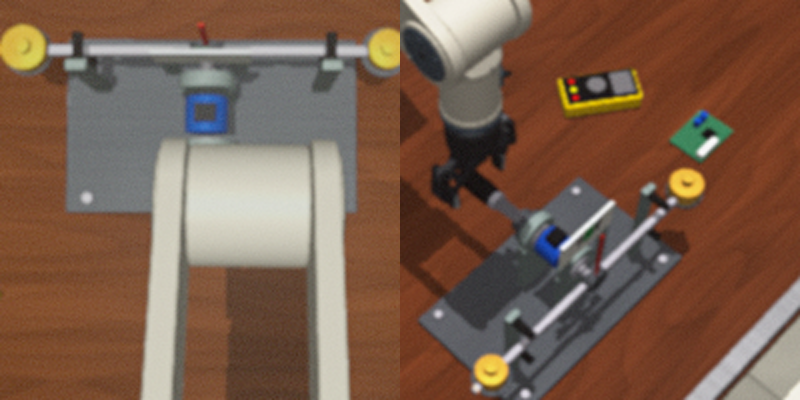

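The beam is level: in the left half the pointer is upright at (202,35). In the right half the fingers are open around the grip at about (480,187). Lifting straight up.

send_rows(
  targets=[0,0,-0.01,0,0,0,1,0,0,-0.025,0,0,0,1,0,0,-0.045,0,0,0,1,0,0,-0.065,0,0,0,1,0,0,-0.085,0,0,0,1,0,0,-0.1,0,0,0,1,0,0,-0.11,0,0,0,1,0,0,-0.11,0,0,0,1,0,0,-0.11,0,0,0,1],
)

```text
clock: 22.53
eef_pos: [510.3, 1.9, 358.4]
tcp_rot: [3.141, 0.001, -3.128]
contact_force: [-0.2, 0.2, -0.3]
opening: 0.999
grasp_force: 0.0
```

```bash
python3 st.py 30|awk 'NR%3==1'
```

```text
Traceback (most recent call last):
  File "st.py", line 3, in <module>
    k=int(sys.argv[1]);o,f=series(k);s=r.sense()
                           ~~~~~~^^^
  File "look.py", line 20, in series
    f=cams.grab_frame("top");a=beam(f["color"],"top");out.append((t,a[0],a[1]))
ValueError: 200 camera calls are used up
```

```bash
python3 -c "
from rig import r
s=r.sense();print(s['clock'],s['contact_force'],s['qvel']);print(r.sign_off())"
```

```text
23.5833 [-0.06866176 -0.83062917 -0.3581264 ] [-0.00126532 -0.00085773  0.00051077  0.00010547 -0.00106279  0.00076933]
the job is handed in; nothing more can be done
None
```

I brought the beam up to level, held the pointer in the green for about 10 s, let go of the lever and handed the job in at 23.6 s; after I opened the gripper the beam read 0.00 rad, but I had used up the camera calls by the time I lifted the arm clear, so I have no reading from after that.

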